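Draw the dispenser piston to its green band and hold it for a leak test

TASK

Leak-test the bench dispenser with the blue T-handle: grip the handle and draw its piston rod slowly and straight up out of the barrel until the whole green band shows above the collar but nothing of the red band below it, and finish while holding it there, still in your grip. The dispenser must stay standing flat where it is, neither lifted nor dragged along, and the rod must not be dropped back or forced sideways in its bore. Leave the orange dispenser, the bottle and the slide box alone.

Things in the scene. Friction and masses are not known exactly. Their poses are not given: they have to be found in the camera images.
- blue_dispenser: Loose 1.6 kg dispenser of the blue plunger; a jammed rod can lift it. White foot 110 x 110 x 15 mm; upright on it an aluminium barrel, diameter 46 mm (rings 51), its rim (collar) at z 105 mm; outlet stub to 54 mm towards +x at z 30. Vertical bore, 17 mm wide, open on top, 80 mm deep (floor at z 25). Origin: centre of the foot's underside, on the bore axis; z up.
- blue_plunger: Piston rod, 0.13 to 0.25 kg, loose in the blue dispenser's bore, free to turn, no spring: let go, it drops. Steel, diameter 16 mm, 118 mm long, topped by its blue crossbar 70 (x) x 20 (y) x 16 mm (z). Origin: centre of its foot, at the start on the bore floor; z up the rod. Red band 18-28 mm, green band 40-50 mm above the foot, hidden in the bore at the start.
- blue_collar (a point): Centre of the blue barrel's top rim, on the bore axis, 105 mm above the dispenser's underside. The rod's foot starts 80 mm below it; with the rod raised 40 mm the whole green band is out, at 52 mm the red begins to show (46 mm is the middle), at 80 mm the rod leaves the bore.
- blue_handle (a point): Centre of the blue crossbar, 126 mm above the rod's foot (at the start 151 mm above the table, the bar's underside 38 mm above the collar); same axes as the plunger: x along the crossbar, y across it (the 20 mm to be gripped), z up.
- orange_dispenser: Loose 1.6 kg dispenser of the orange plunger; a jammed rod can lift it. White foot 110 x 110 x 15 mm; upright on it an aluminium barrel, diameter 46 mm (rings 51), its rim (collar) at z 105 mm; outlet stub to 54 mm towards +x at z 30. Vertical bore, 17 mm wide, open on top, 80 mm deep (floor at z 25). Origin: centre of the foot's underside, on the bore axis; z up.
- orange_plunger: Piston rod, 0.13 to 0.25 kg, loose in the orange dispenser's bore, free to turn, no spring: let go, it drops. Steel, diameter 16 mm, 118 mm long, topped by its orange crossbar 70 (x) x 20 (y) x 16 mm (z). Origin: centre of its foot, at the start on the bore floor; z up the rod. Red band 18-28 mm, green band 40-50 mm above the foot, hidden in the bore at the start.
- bottle: Small amber bottle with a black cap, 36 mm in diameter, 85 mm high, loose; origin at the centre of its underside. To be left alone.
- slide_box: Closed white slide box with a yellow lid, 87 x 102 x 35 mm, loose; origin at the centre of its underside. To be left alone.
Mind the look-alikes: they are no part of the job. What is shaped like the blue_dispenser but purple is not meant.

How it is judged (in metres and radians):
On the way:
1. the blue plunger is gripped and on its way up (8 to 36 mm out) (z of blue_plunger in the frame of blue_dispenser between 0.033 and 0.061 m and contact force between the fingers and blue_plunger above 1 N and height (world z) of blue_dispenser below 0.004 m and angle between blue_dispenser's own z axis and vertical below 0.03 rad), for 0.1 s.
At the end, for the whole second after the job is handed in: The blue plunger is 38 to 54 mm out (green band out, red hidden), at rest, within 3 degrees of the bore, gripped with over 2 N and pressing under 15 N on its barrel; the blue dispenser stands flat within 20 mm of where it was (z of blue_plunger in the frame of blue_dispenser between 0.063 and 0.079 m and height (world z) of blue_dispenser below 0.004 m and angle between blue_dispenser's own z axis and vertical below 0.03 rad and angle between the z axis of blue_plunger and the z axis of blue_dispenser, either way round below 0.05 rad and distance of blue_dispenser from where it was at the start of the episode below 0.02 m and contact force between the fingers and blue_plunger above 2 N and contact force between blue_plunger and blue_dispenser below 15 N and linear speed of blue_plunger below 0.01 m/s); the arm keeps its last pose, push and grip.
It fails at once if the blue plunger is drawn beyond the red band (more than 62 mm) (z of blue_plunger in the frame of blue_dispenser above 0.087 m).
It fails at once if the blue plunger is yanked or dropped (faster than 0.2 m/s) (linear speed of blue_plunger above 0.2 m/s).
It fails at once if the rod is forced in its bore (over 40 N) (contact force between blue_plunger and blue_dispenser above 40 N).
It fails at once if the blue dispenser is lifted, tipped or dragged (8 mm up, 0.1 rad or 25 mm) (height (world z) of blue_dispenser above 0.008 m or angle between blue_dispenser's own z axis and vertical above 0.1 rad or distance of blue_dispenser from where it was at the start of the episode above 0.025 m).
It fails at once if the orange dispenser or plunger, the bottle or the slide box is moved more than 15 mm (distance of any of orange_dispenser, orange_plunger, bottle, slide_box from where it was at the start of the episode above 0.015 m).
It also fails if it takes over 35 s, if anything falls off the work surface, if the arm or the gripper's body presses on something with over 40 N, if the wrist force passes 120 N, or if a joint passes its speed limit or range.

ROBOT

A 6-joint arm with a two-finger parallel gripper is mounted at the origin on the work surface. World frame = base frame: x ahead of the robot, y to its left, z up, the work surface at z = 0. Lengths are in m, angles in degrees, forces in N, time in s.
With the tool pointing down it reaches from about 0.4 to 0.825 m from the base axis. Payload 7 kg.
Tool frame: the origin (TCP) lies at the very end of the fingers, on their centre line; the grasp point (between the pads) lies 19 mm behind it (ctrl.tcp_to_grasp is the distance from the TCP to the grasp point, in m); z points along the fingers, y is the direction in which the jaws open and shut (so a half turn about z gives the same grasp; the last joint's range is limited). The gripper opens to 88 mm and grips with 3 to 60 N. Pads are 19 mm wide; open, the fingers measure 130 mm over their backs; the gripper's body (78 mm by 193 mm) begins 47 mm behind the grasp point.
Start: joints at [-55.342, 20.546, 0.682, 0, -70.136, -16.507], TCP at [0.21, -0.641, 0.203] pointing down, gripper open.
Joint ranges: [-176.03, 176.03], [-82.01, 121.73], [-58.28, 71.71], [-173.87, 95.51], [-174.79, -0.11], [-173.66, 173.66]. Speed limits (degrees/s): [136.94, 136.94, 172.46, 180, 180, 180].

INTERFACE

Orientations are given as [roll, pitch, yaw] about the fixed x, y, z axes, in that order (R = Rz(yaw) Ry(pitch) Rx(roll)).
In Python, from plant import ctrl gives the robot as it stands.
- The arm moves only by the tool jog_arm, never from a script. Its argument "commands" is a list of rows, each an object of numbers: "x", "y", "z": the shift along the tool's x, y, z in cm; "roll": the turn about the tool's z in rad. In form: [{"x": .., "y": .., "z": .., "roll": ..}, ...]. A call has 1 to 12 rows; each row shifts and turns the commanded pose from where the row before left it, along the tool's axes as they then stand; what a row does not reach is not made up. A row lasts 1/10 s, in which the tool goes at most 50 mm and 8.59 degrees, less where a joint would pass 70% of its speed; a pose out of reach is approached as far as the arm can. A call is refused whole if a number of a shift passes 5 or a number of a turn 0.15, either way. A call with a gripper value outside its range is refused whole. "gripper" is the finger opening in cm, from 0 to 8.76, set as the call begins (left out, the last holds). The fingers move at their own pace and stop on an object; the grip force is fixed at half the most. Time passes only in rows, so rows that do not move let the fingers close. It gives the time, the measured TCP pose, the force and the opening at its end, in the units of the state.
- ctrl.get_obs(): the state, without advancing time (a new reading comes with each control period).
- ctrl.snapshot(name): name is "scene" or "top" or "wrist"; returns a dict with "image" (480x640x3 uint8, red, green, blue), "mtx" (3x3 intrinsics, pixels), "k1" (the pictures are not rectified: a ray, as slopes to the right and down, at radius r is drawn at 1 + k1 r^2 times it, then the intrinsics apply), "position" and "orientation" of the camera in the world; the wrist camera has in their place "hand_eye" (4x4, takes a point from camera to tool coordinates, whose origin is the TCP and whose axes are the flange's). Camera axes: x right, y up, looking along -z (the intrinsics and any distortion apply to the point x, -y, -z); pixel columns grow to the right and rows downward; lengths in m; the calibration is good to about 2 mm. A picture is of the moment at which its call begins: read the wrist's pose just before it. There is no depth.
- ctrl.close_job(): hands the job in, once; it reports no verdict.
Trained networks look in the newest picture that a camera, given by its name, has taken for a name from the list of things; names that differ only in an ending like _2 or _b are one class to them, and where a whole thing is asked for, a point or a joint stands for the part that bears it (a point fixed in the world has none). Each returns a list of dicts, best first, with "confidence" (0 to 1); they miss things now and then, are a little off and sometimes report something else, mostly with a low value. They report only what shows in the picture. A call takes as long as a camera call. They do not tell look-alikes from the thing itself.
- ctrl.search_frame(camera, query): "position" ([column, row] as shares, 0 to 1, of the picture: columns of its width, rows of its height, amid what is visible of it).
- ctrl.regions_of(camera, query): "mask" (480x640 bool, what is visible of it) and "position" ([column, row] as shares, 0 to 1, of the picture: columns of its width, rows of its height, amid what is visible of it).
The state is a dict: "clock": time; "joint_pos": joint angles; "qvel": joint speeds; "tau": joint torques, N m; "tool_pos": TCP position; "orientation": TCP orientation; "force": force on the tool from outside, world axes, zero at the start; "moment": the same for the moment, N m; "opening": finger opening in m.
Only numpy, scipy, OpenCV 4.12 (cv2) and the standard library are available. Lean on these libraries where they do the work, as an engineer would, in place of code of your own. Each camera call takes 0.05 s, during which the arm holds its last target.

## Working session

There is one attempt and no reset: what is moved stays moved. The work goes in short steps, Python scripts to look and compute and a tool call to move; the robot and the scene stay as the last step left them, time stands still between calls to the robot, and variables do not carry over. Pictures are saved under pics/ and viewed, and the job is handed in when it is done.

Besides the shell and the picture viewer there is one more tool, called as name(argument=value, ...) on one line, values as JSON. jog_arm: Moves the arm, as the interface text tells. Its arguments: {"type":"object","properties":{"commands":{"type":"array"},"gripper":{"type":"number"}},"required":["commands"]}

```bash
mkdir -p pics
cat > h.py <<'E'
import numpy as np,cv2,pickle
from plant import ctrl
def snap(n,f):
    s=ctrl.snapshot(n); cv2.imwrite('pics/'+f,s['image'][:,:,::-1]); pickle.dump(s,open('pics/'+f+'.pkl','wb')); return s
E
python3 - <<'E'
from h import *
print(ctrl.get_obs())
for n in('scene','top','wrist'):
    s=snap(n,n+'1.png'); print({k:v for k,v in s.items() if k!='image'})
    for q in('blue_dispenser','blue_plunger'):
        print(n,q,[(np.round(np.array(d['position'])*[640,480]),round(d['confidence'],2)) for d in ctrl.search_frame(n,q)])
E
```

```text
{'clock': 0.0, 'joint_pos': array([-5.53434646e+01,  2.05929259e+01,  6.34812480e-01, -2.01920598e-02,
       -7.01368750e+01, -1.65063419e+01]), 'qvel': array([0.06673046, 0.03632733, 0.04884791, 0.05584525, 0.06026482,
       0.11172587]), 'tau': array([ 2.50460238e-03, -5.82711482e+01,  2.93062466e+01,  6.99718729e+00,
        6.91790512e-03, -9.12208907e-05]), 'tool_pos': array([ 0.21007024, -0.6409248 ,  0.20201357]), 'orientation': array([ 1.79903533e+02, -8.79135194e-03, -1.61856676e+02]), 'force': array([-0.5342701 ,  0.29215382,  0.00660345]), 'moment': array([ 0.02606438,  0.01651717, -0.00728793]), 'opening': 0.087710034524651}
{'mtx': array([[437.4241998 ,   0.        , 321.14446792],
       [  0.        , 437.4241998 , 249.8828572 ],
       [  0.        ,   0.        ,   1.        ]]), 'k1': -0.02382688047922832, 'position': array([ 0.91304434, -0.63780811,  0.72006281]), 'orientation': array([47.43589128,  0.63115702, 31.71921233])}
scene blue_dispenser [(array([263., 328.]), 0.94), (array([190., 394.]), 0.78)]
scene blue_plunger [(array([252., 279.]), 0.67)]
{'mtx': ar
[... 323 characters left out ...]
er [(array([482., 285.]), 0.94), (array([395., 279.]), 0.81)]
top blue_plunger [(array([411., 265.]), 0.89)]
{'mtx': array([[409.97224551,   0.        , 319.7473937 ],
       [  0.        , 409.97224551, 240.27331768],
       [  0.        ,   0.        ,   1.        ]]), 'k1': -0.054999159963105726, 'hand_eye': array([[ 2.85185198e-04,  9.60853758e-01,  2.77055904e-01,
         7.47059150e-02],
       [ 9.99999952e-01, -3.07080433e-04,  3.56397507e-05,
         8.23386841e-04],
       [ 1.19323035e-04,  2.77055881e-01, -9.60853800e-01,
        -1.82211441e-01],
       [ 0.00000000e+00,  0.00000000e+00,  0.00000000e+00,
         1.00000000e+00]])}
wrist blue_dispenser []
wrist blue_plunger []
```

View pics/scene1.png

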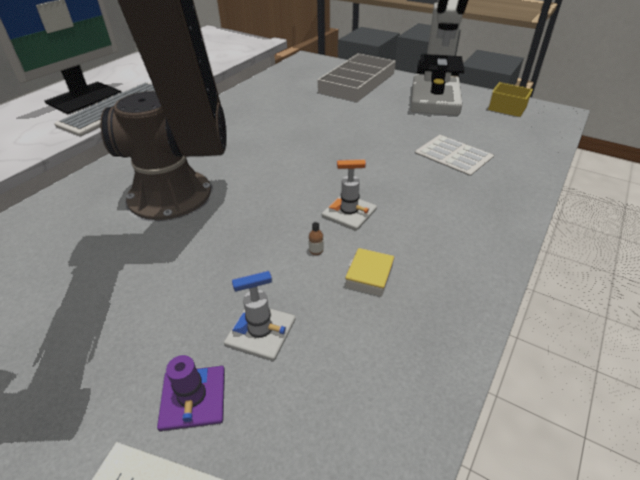

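View pics/top1.png

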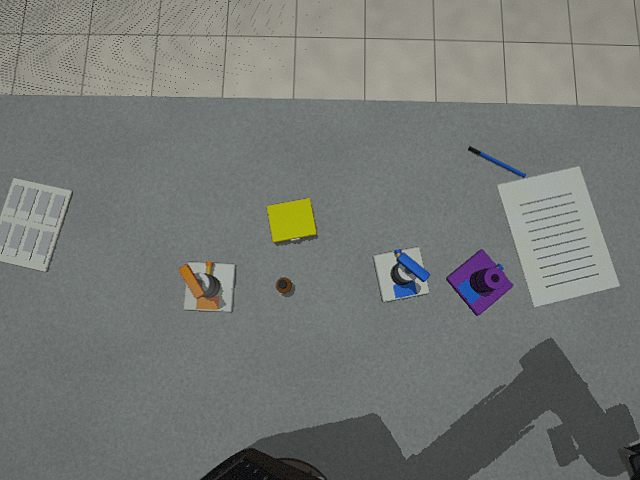

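Candidates for the target: the white-footed dispenser with a blue T-handle (top ≈ (402,275), scene ≈ (258,320)), the purple one without a T-handle (top ≈ (480,283), scene ≈ (190,395)) and the orange one (top ≈ (208,287)). The first fits the description: white foot, aluminium barrel and blue crossbar. I'll confirm it in a crop and measure it.

```bash
cat >> h.py <<'E'
from scipy.spatial.transform import Rotation as Ro
def ray(s,uv,T=None):
    K=s['mtx'];d=(np.array(uv,float)-[K[0,2],K[1,2]])/[K[0,0],K[1,1]]
    u=d.copy()
    for _ in range(20): u=d/(1+s['k1']*(u@u))
    v=np.array([u[0],-u[1],-1])
    if T is None: R=Ro.from_euler('xyz',s['orientation'],degrees=True).as_matrix();p=np.array(s['position'])
    else: R=T[:3,:3];p=T[:3,3]
    return p,R@v
def onz(s,uv,z,T=None):
    p,v=ray(s,uv,T); return p+v*(z-p[2])/v[2]
def toolT(o):
    T=np.eye(4);T[:3,:3]=Ro.from_euler('xyz',o['orientation'],degrees=True).as_matrix();T[:3,3]=o['tool_pos'];return T
def proj(s,X,T=None):
    if T is None: R=Ro.from_euler('xyz',s['orientation'],degrees=True).as_matrix();p=np.array(s['position'])
    else: R=T[:3,:3];p=T[:3,3]
    c=R.T@(np.array(X)-p);u=np.array([c[0],-c[1]])/-c[2];u=u*(1+s['k1']*(u@u));K=s['mtx']
    return u*[K[0,0],K[1,1]]+[K[0,2],K[1,2]]
E
python3 - <<'E'
from h import *
s=pickle.load(open('pics/top1.png.pkl','rb'));c=pickle.load(open('pics/scene1.png.pkl','rb'))
a=cv2.resize(s['image'][235:325,360:520],None,fx=4,fy=4,interpolation=2)[:,:,::-1]
b=cv2.resize(c['image'][255:435,150:310],None,fx=2,fy=2,interpolation=2)[:,:,::-1]
cv2.imwrite('pics/crop1.png',np.vstack([a,np.pad(b,((0,0),(0,320),(0,0)))])[:600])
for n,S,box in(('top',s,(235,325,360,435)),('scene',c,(265,295,225,280))):
    hsv=cv2.cvtColor(S['image'],cv2.COLOR_RGB2HSV)
    m=cv2.inRange(hsv,(105,120,60),(125,255,255)); k=np.zeros_like(m);k[box[0]:box[1],box[2]:box[3]]=1;m=m*k
    N,l,st,ce=cv2.connectedComponentsWithStats(m)
    for i in range(1,N):
        if st[i,4]>50:
            r=cv2.minAreaRect(np.argwhere(l==i)[:,::-1].astype(np.float32));bp=cv2.boxPoints(r)
            print(n,st[i],ce[i],bp.round(1).tolist())
            print(np.array([onz(S,q,.159) for q in bp]).round(4).tolist(),onz(S,ce[i],.155))
    # white foot
    m=cv2.inRange(hsv,(0,0,185),(180,60,255));
# foot corners rough in top
for q in((374,254),(420,248),(428,293),(382,302)): print(onz(s,q,.015))
E
```

```text
top [397 253  33  28 357] [413.15686275 266.72268908] [[396.0, 259.6000061035156], [402.29998779296875, 251.60000610351562], [430.20001220703125, 274.0], [423.8999938964844, 281.8999938964844]]
[[0.5311, -0.2154, 0.159], [0.5471, -0.228, 0.159], [0.504, -0.2823, 0.159], [0.4882, -0.2696, 0.159]] [ 0.51807316 -0.24984909  0.155     ]
top [393 281  24  17 267] [404.55430712 289.46067416] [[392.70001220703125, 284.70001220703125], [413.70001220703125, 280.5], [416.29998779296875, 293.5], [395.29998779296875, 297.70001220703125]]
[[0.4817, -0.2088, 0.159], [0.4907, -0.2498, 0.159], [0.4654, -0.2545, 0.159], [0.4565, -0.2137, 0.159]] [ 0.47310559 -0.23245853  0.155     ]
scene [233 272  38  18 386] [251.28497409 280.34715026] [[231.8000030517578, 280.1000061035156], [268.70001220703125, 270.79998779296875], [271.20001220703125, 280.8999938964844], [234.3000030517578, 290.20001220703125]]
[[0.4924, -0.2702, 0.159], [0.5348, -0.2178, 0.159], [0.5537, -0.2356, 0.159], [0.512, -0.2865, 0.159]] [ 0.51979882 -0.25003844  0.155     ]
[ 0.56215174 -0.18817126  0.015     ]
[ 0.57813046 -0.29372982  0.015     ]
[ 0.47567308 -0.31025408  0.015     ]
[ 0.45357168 -0.20631841  0.015     ]
```

View pics/crop1.png

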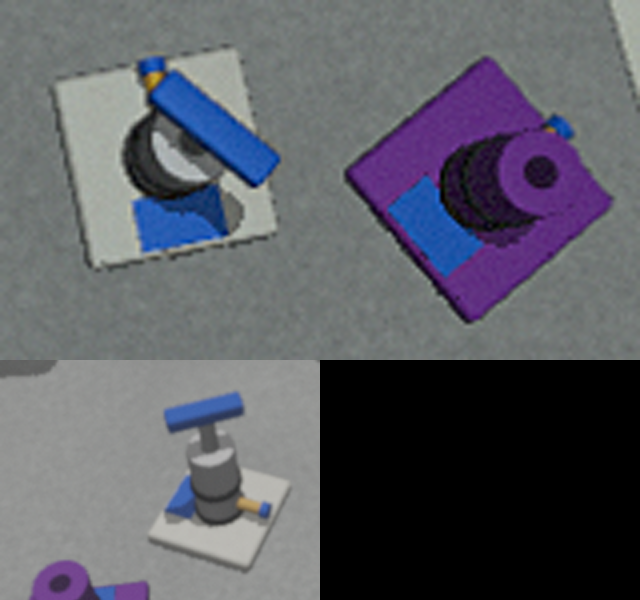

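The crop confirms it: at left, a white foot, aluminium barrel and blue T-handle, where the purple look-alike has no handle. The crossbar's centre is about (0.518, -0.2497) and its axis is at about 51.6°. The foot's centre agrees. I'll move above it at a safe height.

jog_arm(commands=[{"x": -3.4,"y": 2.3},{"x": -3.4,"y": 2.3},{"x": -3.4,"y": 2.3},{"x": -3.4,"y": 2.3},{"x": -3.4,"y": 2.3},{"x": -3.4,"y": 2.3},{"x": -3.4,"y": 2.3},{"x": -3.4,"y": 2.3},{"x": -3.4,"y": 2.3},{"x": -3.4,"y": 2.3},{"x": -3.4,"y": 2.3},{"x": -3.4,"y": 2.3}], gripper=8.76)

```text
validation failed for argument at $.co...
```

jog_arm(commands=[{"x": -0.7,"z": -1,"roll": -0.1},{"z": -1,"roll": -0.1},{"z": -1,"roll": -0.1},{"roll": -0.1},{"roll": -0.1},{"roll": -0.085},{},{}])

```text
validation failed for argument at $.co...
```

Run:
```python
from h import *
o=ctrl.get_obs();s=snap('wrist','wrist2.png');t=snap('top','top2.png')
pickle.dump(o,open('pics/o2.pkl','wb'))
print(o)
T=toolT(o)@s['hand_eye']
hsv=cv2.cvtColor(s['image'],cv2.COLOR_RGB2HSV)
m=cv2.inRange(hsv,(105,120,60),(125,255,255))
N,l,st,ce=cv2.connectedComponentsWithStats(m)
for i in range(1,N):
    if st[i,4]>300:
        bp=cv2.boxPoints(cv2.minAreaRect(np.argwhere(l==i)[:,::-1].astype(np.float32)))
        W=np.array([onz(s,q,.159,T) for q in bp]);print(st[i],ce[i],bp.round(0).tolist(),W.round(4).tolist(),W.mean(0))
```

```text
{'clock': 0.45, 'joint_pos': array([-5.53429814e+01,  2.05510522e+01,  6.78443303e-01, -2.86856512e-03,
       -7.01354586e+01, -1.65077402e+01]), 'qvel': array([-0.01597307, -0.04193679, -0.08215012, -0.05931734, -0.0465756 ,
        0.01837008]), 'tau': array([ 2.30908838e-03, -5.81719172e+01,  2.92997342e+01,  6.99553102e+00,
        1.14004561e-02, -6.21248205e-05]), 'tool_pos': array([ 0.21023937, -0.64136073,  0.20287247]), 'orientation': array([ 1.79991498e+02,  2.94206109e-04, -1.61851697e+02]), 'force': array([ 0.1851102 , -0.61724054, -0.05510768]), 'moment': array([ 0.00441324,  0.04140088, -0.02671298]), 'opening': 0.08770293888641091}
```

View pics/wrist2.png

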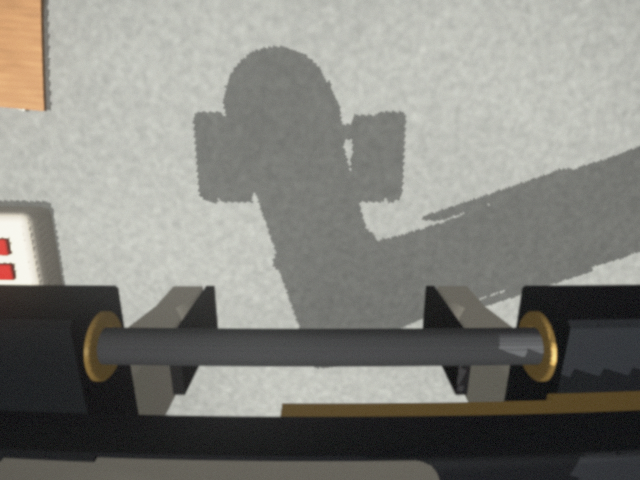

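The arm hasn't moved, since both calls were refused, and the wrist view shows only bare table and the fingers. The rows probably need all four numbers.

jog_arm(commands=[{"x": -3.4,"y": 2.3,"z": 0,"roll": 0},{"x": -3.4,"y": 2.3,"z": 0,"roll": 0},{"x": -3.4,"y": 2.3,"z": 0,"roll": 0},{"x": -3.4,"y": 2.3,"z": 0,"roll": 0},{"x": -3.4,"y": 2.3,"z": 0,"roll": 0},{"x": -3.4,"y": 2.3,"z": 0,"roll": 0},{"x": -3.4,"y": 2.3,"z": 0,"roll": 0},{"x": -3.4,"y": 2.3,"z": 0,"roll": 0},{"x": -3.4,"y": 2.3,"z": 0,"roll": 0},{"x": -3.4,"y": 2.3,"z": 0,"roll": 0},{"x": -3.4,"y": 2.3,"z": 0,"roll": 0},{"x": -3.4,"y": 2.3,"z": 0,"roll": 0}], gripper=8.76)

```text
clock: 1.75
tool_pos: [0.5129, -0.2505, 0.2033]
orientation: [-180.0, 0.0, -161.8]
force: [1.2, -0.6, -0.1]
opening: 0.0875
```

jog_arm(commands=[{"x": -0.5,"y": 0,"z": -1,"roll": 0},{"x": 0,"y": 0,"z": -1,"roll": -0.1},{"x": 0,"y": 0,"z": -1,"roll": -0.1},{"x": 0,"y": 0,"z": 0,"roll": -0.1},{"x": 0,"y": 0,"z": 0,"roll": -0.1},{"x": 0,"y": 0,"z": 0,"roll": -0.1},{"x": 0,"y": 0,"z": 0,"roll": -0.085},{"x": 0,"y": 0,"z": 0,"roll": 0},{"x": 0,"y": 0,"z": 0,"roll": 0}])

```text
clock: 2.65
tool_pos: [0.5166, -0.2507, 0.2332]
orientation: [-180.0, 0.0, -128.5]
force: [0.2, -0.9, -0.2]
opening: 0.0878
```

Run:
```python
from h import *
o=ctrl.get_obs();s=snap('wrist','wrist3.png');t=snap('top','top3.png')
pickle.dump(o,open('pics/o3.pkl','wb'))
print(o)
T=toolT(o)@s['hand_eye']
hsv=cv2.cvtColor(s['image'],cv2.COLOR_RGB2HSV)
m=cv2.inRange(hsv,(105,120,60),(125,255,255))
N,l,st,ce=cv2.connectedComponentsWithStats(m)
for i in range(1,N):
    if st[i,4]>300:
        bp=cv2.boxPoints(cv2.minAreaRect(np.argwhere(l==i)[:,::-1].astype(np.float32)))
        W=np.array([onz(s,q,.159,T) for q in bp]);print(st[i],ce[i],bp.round(0).tolist(),W.round(4).tolist(),W.mean(0))
```

```text
{'clock': 2.65, 'joint_pos': array([-6.37502420e+00,  1.00265485e+01, -9.69111404e+00,  2.70617221e-03,
       -7.02690749e+01, -3.21143444e+01]), 'qvel': array([ 0.0834465 ,  0.06498401,  0.03855668, -0.08679454, -0.02556272,
       -0.17649514]), 'tau': array([-8.65763177e-04, -4.36902523e+01,  2.93488920e+01,  7.01478750e+00,
       -1.09032364e-02,  1.99848027e-01]), 'tool_pos': array([ 0.5166093 , -0.25073036,  0.23316751]), 'orientation': array([-1.79987413e+02,  4.89276010e-03, -1.28488455e+02]), 'force': array([ 0.18038822, -0.89342199, -0.17953268]), 'moment': array([-0.00167619,  0.02682447, -0.0050294 ]), 'opening': 0.08777297315250938}
[ 226   17   42   65 1922] [246.69198751  48.96826223] [[224.0, 76.0], [234.0, 16.0], [268.0, 22.0], [258.0, 82.0]] [[0.4974, -0.3648, 0.159], [0.4715, -0.3855, 0.159], [0.4582, -0.3708, 0.159], [0.4837, -0.3497, 0.159]] [ 0.47770174 -0.36771705  0.159     ]
[ 315  149   55   52 1379] [342.02610587 174.3662074 ] [[313.0, 171.0], [332.0, 148.0], [370.0, 179.0], [351.0, 202.0]] [[0.4911, -0.2884, 0.159], [0.4733, -0.292, 0.159], [0.4666, -0.2621, 0.159], [0.4847, -0.258, 0.159]] [ 0.47891598 -0.27512667  0.159     ]
[ 304  190   30  103 2798] [317.8080772  240.83881344] [[304.0, 292.0], [304.0, 190.0], [333.0, 190.0], [333.0, 292.0]] [[0.5469, -0.2287, 0.159], [0.5032, -0.2825, 0.159], [0.4889, -0.2712, 0.159], [0.5315, -0.2165, 0.159]] [ 0.51761063 -0.24975447  0.159     ]
```

View pics/wrist3.png

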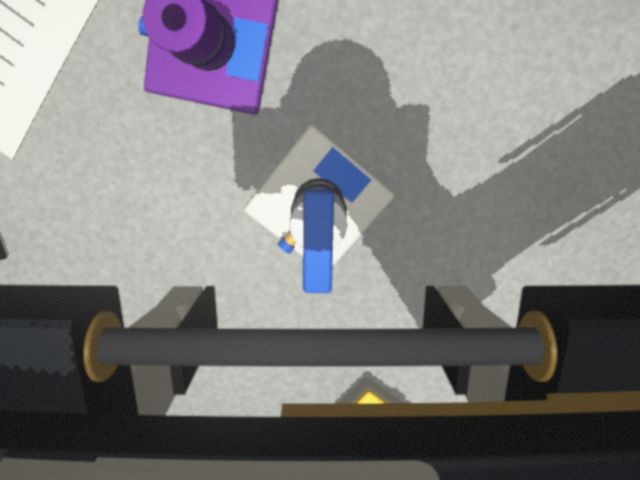

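The wrist view shows the blue bar at (318,241), parallel to the jaws' plane and centred between the fingers. The measured centre is (0.5176, -0.2498), so the offset is about 1.4 mm along the bar. I'll descend and close.

jog_arm(commands=[{"x": -0.15,"y": 0,"z": 1.5,"roll": 0},{"x": 0,"y": 0,"z": 1.5,"roll": 0},{"x": 0,"y": 0,"z": 1.5,"roll": 0},{"x": 0,"y": 0,"z": 1.5,"roll": 0},{"x": 0,"y": 0,"z": 1.5,"roll": 0},{"x": 0,"y": 0,"z": 1.5,"roll": 0},{"x": 0,"y": 0,"z": 0.6,"roll": 0},{"x": 0,"y": 0,"z": 0.4,"roll": 0},{"x": 0,"y": 0,"z": 0,"roll": 0},{"x": 0,"y": 0,"z": 0,"roll": 0}])

```text
clock: 3.75
tool_pos: [0.5181, -0.2494, 0.1336]
orientation: [-179.9, 0.0, -128.3]
force: [0.1, 1.1, 0.4]
opening: 0.0874
```

jog_arm(commands=[{"x": 0,"y": 0,"z": 0,"roll": 0},{"x": 0,"y": 0,"z": 0,"roll": 0},{"x": 0,"y": 0,"z": 0,"roll": 0},{"x": 0,"y": 0,"z": 0,"roll": 0}], gripper=3.2)

```text
clock: 4.15
tool_pos: [0.5177, -0.2493, 0.1331]
orientation: [-180.0, 0.0, -128.3]
force: [0.2, -0.8, -0.2]
opening: 0.0615
```

Run:
```python
from h import *
o=ctrl.get_obs();print(o);s=snap('wrist','wrist4.png');s=snap('scene','scene4.png')
```

```text
{'clock': 4.15, 'joint_pos': array([-6.21315622e+00,  1.43511415e+01, -1.78196888e+01,  8.24515517e-04,
       -5.78119224e+01, -3.21180939e+01]), 'qvel': array([ 0.0488697 ,  0.17764209, -0.03509418, -0.05629552,  0.01449262,
       -0.03991534]), 'tau': array([ 4.44561028e-04, -4.68445659e+01,  2.64038283e+01,  6.30786091e+00,
       -1.10176171e-02, -6.85385276e-04]), 'tool_pos': array([ 0.51771792, -0.24930063,  0.13314666]), 'orientation': array([-1.79985021e+02,  8.57869517e-03, -1.28330810e+02]), 'force': array([ 0.18372896, -0.80478408, -0.21733026]), 'moment': array([0.01483419, 0.06214945, 0.0413825 ]), 'opening': 0.061501944624983686}
```

View pics/wrist4.png

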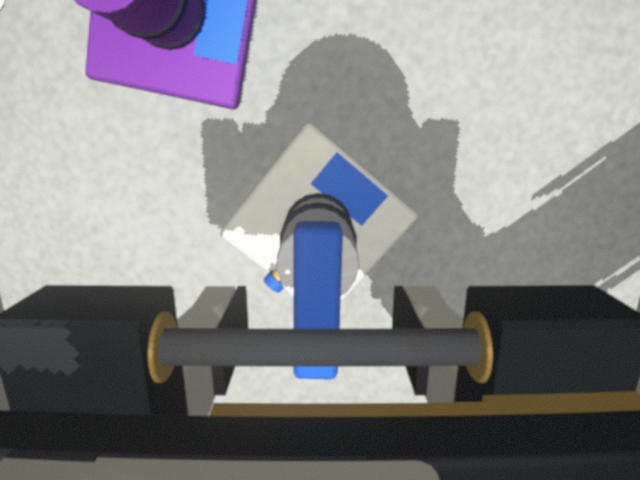

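View pics/scene4.png

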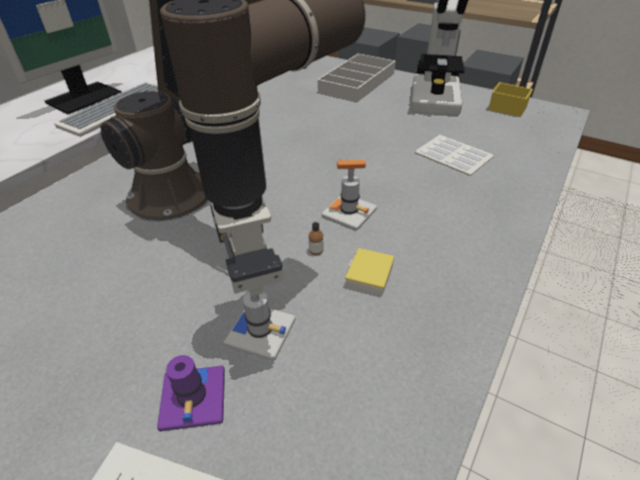

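The bar at columns 293–343 (centre 318) sits about 2 px, roughly 0.8 mm, left of the fingers' middle at 320. I'll correct half a millimetre, close nearly all the way and check again.

jog_arm(commands=[{"x": 0,"y": -0.05,"z": 0,"roll": 0},{"x": 0,"y": 0,"z": 0,"roll": 0},{"x": 0,"y": 0,"z": 0,"roll": 0},{"x": 0,"y": 0,"z": 0,"roll": 0},{"x": 0,"y": 0,"z": 0,"roll": 0},{"x": 0,"y": 0,"z": 0,"roll": 0},{"x": 0,"y": 0,"z": 0,"roll": 0}], gripper=2.8)

```text
clock: 4.95
tool_pos: [0.5181, -0.2496, 0.133]
orientation: [-180.0, 0.0, -128.3]
force: [-0.4, -0.4, 0.9]
opening: 0.0278
```

Run:
```python
from h import *
o=ctrl.get_obs();print(o['tool_pos'],o['force'],o['moment'],o['opening']);s=snap('wrist','wrist5.png')
cv2.imwrite('pics/crop5.png',cv2.resize(s['image'][200:400,220:420,::-1],None,fx=3,fy=3))
```

```text
[ 0.5180585  -0.24961154  0.13298445] [-0.44507365 -0.4191803   0.85489486] [0.02202292 0.00392957 0.02088846] 0.027848712307689143
```

View pics/crop5.png

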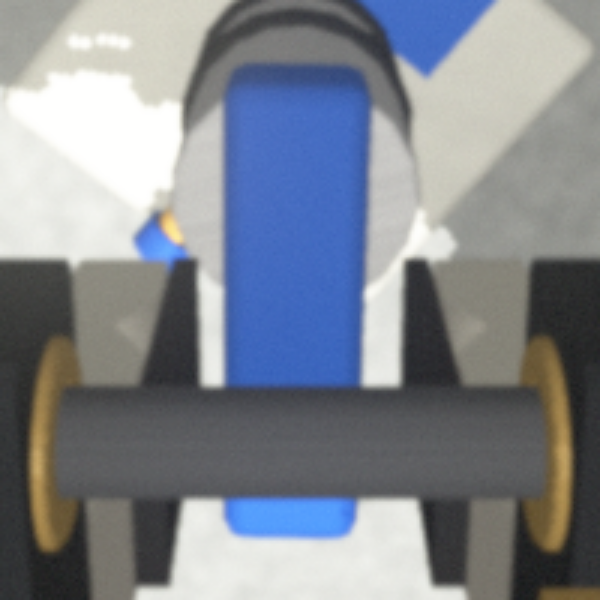

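The gap is 30 px on the left and 42 px on the right in the crop, so the tool is still about 0.5–0.7 mm off. I'll nudge it again and close fully.

jog_arm(commands=[{"x": 0,"y": -0.06,"z": 0,"roll": 0},{"x": 0,"y": 0,"z": 0,"roll": 0},{"x": 0,"y": 0,"z": 0,"roll": 0}])

```text
clock: 5.3
tool_pos: [0.5185, -0.25, 0.133]
orientation: [-180.0, -0.0, -128.3]
force: [-0.4, -0.3, -0.7]
opening: 0.0279
```

jog_arm(commands=[{"x": 0,"y": 0,"z": 0,"roll": 0},{"x": 0,"y": 0,"z": 0,"roll": 0},{"x": 0,"y": 0,"z": 0,"roll": 0},{"x": 0,"y": 0,"z": 0,"roll": 0},{"x": 0,"y": 0,"z": 0,"roll": 0},{"x": 0,"y": 0,"z": 0,"roll": 0},{"x": 0,"y": 0,"z": 0,"roll": 0}], gripper=0.5)

```text
clock: 6.0
tool_pos: [0.5185, -0.25, 0.1329]
orientation: [180.0, -0.0, -128.3]
force: [0.0, -0.2, -0.5]
opening: 0.0186
```

Run:
```python
from h import *
for _ in range(3):
    s=snap('wrist','wrist6.png');o=ctrl.get_obs();print(o['tool_pos'],o['force'],o['moment'],o['opening'])
```

```text
[ 0.51850439 -0.24997024  0.13294099] [ 0.58159803  0.72947199 -0.67650438] [0.03880423 0.08819024 0.01303461] 0.01894711261677714
[ 0.51848337 -0.24997368  0.13295459] [0.11889363 1.10375628 0.046692  ] [0.04790812 0.05454618 0.02713318] 0.01896095603429535
[ 0.51849696 -0.24997625  0.13295737] [-0.04364657  0.33294693 -0.65753024] [-0.00228602  0.01621428  0.00461585] 0.019003373611738743
```

The bar is gripped at an opening of 19 mm, with almost no side force. Now I'll draw it up slowly, about 1.2 cm first.

jog_arm(commands=[{"x": 0,"y": 0,"z": -0.1,"roll": 0},{"x": 0,"y": 0,"z": -0.1,"roll": 0},{"x": 0,"y": 0,"z": -0.1,"roll": 0},{"x": 0,"y": 0,"z": -0.1,"roll": 0},{"x": 0,"y": 0,"z": -0.1,"roll": 0},{"x": 0,"y": 0,"z": -0.1,"roll": 0},{"x": 0,"y": 0,"z": -0.1,"roll": 0},{"x": 0,"y": 0,"z": -0.1,"roll": 0},{"x": 0,"y": 0,"z": -0.1,"roll": 0},{"x": 0,"y": 0,"z": -0.1,"roll": 0},{"x": 0,"y": 0,"z": -0.1,"roll": 0},{"x": 0,"y": 0,"z": -0.1,"roll": 0}])

```text
clock: 7.35
tool_pos: [0.5185, -0.25, 0.145]
orientation: [-180.0, -0.0, -128.3]
force: [-0.1, 0.2, -2.8]
opening: 0.019
```

Run:
```python
from h import *
w=snap('wrist','wrist7.png');s=snap('scene','scene7.png');o=ctrl.get_obs();print(o['tool_pos'],o['force'],o['moment'],o['opening'])
a=cv2.resize(s['image'][220:370,190:330,::-1],None,fx=4,fy=4,interpolation=2)
cv2.imwrite('pics/crop7.png',a)
```

```text
[ 0.51861802 -0.24999833  0.14514965] [ 0.37481035  0.66350239 -1.89539558] [-0.03660084  0.04206229  0.01710217] 0.018729195439308014
```

View pics/crop7.png

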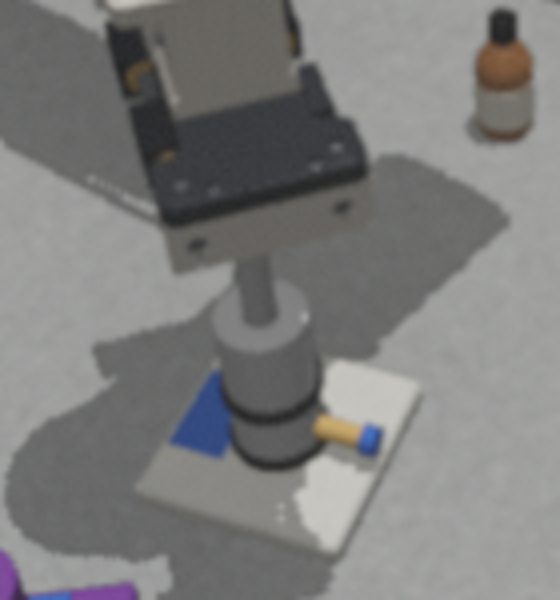

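The rod is rising: more of it shows between bar and collar, and the dispenser stands flat. The vertical load is about 2 N, the rod's own weight, with no side load. I'll carry on.

jog_arm(commands=[{"x": 0,"y": 0,"z": -0.1,"roll": 0},{"x": 0,"y": 0,"z": -0.1,"roll": 0},{"x": 0,"y": 0,"z": -0.1,"roll": 0},{"x": 0,"y": 0,"z": -0.1,"roll": 0},{"x": 0,"y": 0,"z": -0.1,"roll": 0},{"x": 0,"y": 0,"z": -0.1,"roll": 0},{"x": 0,"y": 0,"z": -0.1,"roll": 0},{"x": 0,"y": 0,"z": -0.1,"roll": 0},{"x": 0,"y": 0,"z": -0.1,"roll": 0},{"x": 0,"y": 0,"z": -0.1,"roll": 0},{"x": 0,"y": 0,"z": -0.1,"roll": 0},{"x": 0,"y": 0,"z": -0.1,"roll": 0}])

```text
clock: 8.65
tool_pos: [0.5185, -0.25, 0.157]
orientation: [180.0, -0.0, -128.3]
force: [0.0, 1.1, -2.2]
opening: 0.0187
```

jog_arm(commands=[{"x": 0,"y": 0,"z": -0.1,"roll": 0},{"x": 0,"y": 0,"z": -0.1,"roll": 0},{"x": 0,"y": 0,"z": -0.1,"roll": 0},{"x": 0,"y": 0,"z": -0.1,"roll": 0},{"x": 0,"y": 0,"z": -0.1,"roll": 0},{"x": 0,"y": 0,"z": -0.1,"roll": 0},{"x": 0,"y": 0,"z": -0.1,"roll": 0},{"x": 0,"y": 0,"z": -0.1,"roll": 0},{"x": 0,"y": 0,"z": -0.1,"roll": 0},{"x": 0,"y": 0,"z": -0.1,"roll": 0},{"x": 0,"y": 0,"z": -0.1,"roll": 0},{"x": 0,"y": 0,"z": -0.1,"roll": 0}])

```text
clock: 9.85
tool_pos: [0.5185, -0.25, 0.1691]
orientation: [180.0, 0.0, -128.3]
force: [0.1, -0.1, -2.5]
opening: 0.0189
```

Run:
```python
from h import *
s=snap('scene','scene8.png');o=ctrl.get_obs();print(o['tool_pos'],o['force'],o['moment'],o['opening'])
a=cv2.resize(s['image'][220:370,190:330,::-1],None,fx=4,fy=4,interpolation=2)
cv2.imwrite('pics/crop8.png',a)
```

```text
[ 0.51862294 -0.25003085  0.16925479] [-0.19019222 -0.37645347 -1.84255519] [ 0.05503048  0.03649551 -0.03277571] 0.018777121249928863
```

View pics/crop8.png

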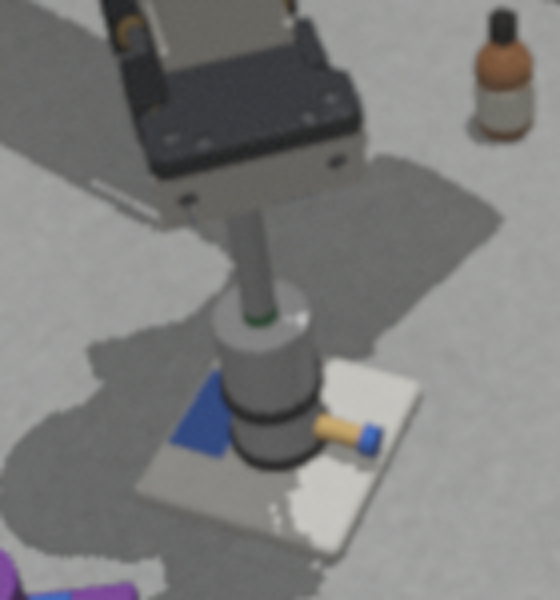

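The green band is emerging just above the collar at crop (262,320), which fits about 36 mm of lift. I need 10 mm more.

jog_arm(commands=[{"x": 0,"y": 0,"z": -0.1,"roll": 0},{"x": 0,"y": 0,"z": -0.1,"roll": 0},{"x": 0,"y": 0,"z": -0.1,"roll": 0},{"x": 0,"y": 0,"z": -0.1,"roll": 0},{"x": 0,"y": 0,"z": -0.1,"roll": 0},{"x": 0,"y": 0,"z": -0.1,"roll": 0},{"x": 0,"y": 0,"z": -0.1,"roll": 0},{"x": 0,"y": 0,"z": -0.1,"roll": 0},{"x": 0,"y": 0,"z": -0.1,"roll": 0},{"x": 0,"y": 0,"z": -0.1,"roll": 0},{"x": 0,"y": 0,"z": 0,"roll": 0},{"x": 0,"y": 0,"z": 0,"roll": 0}])

```text
clock: 11.1
tool_pos: [0.5185, -0.25, 0.179]
orientation: [-180.0, -0.0, -128.3]
force: [-0.6, 0.5, -1.6]
opening: 0.019
```

jog_arm(commands=[{"x": 0,"y": 0,"z": 0,"roll": 0},{"x": 0,"y": 0,"z": 0,"roll": 0},{"x": 0,"y": 0,"z": 0,"roll": 0}])

```text
clock: 11.4
tool_pos: [0.5185, -0.25, 0.1789]
orientation: [180.0, -0.0, -128.3]
force: [-0.5, -0.3, -2.2]
opening: 0.0191
```

Run:
```python
from h import *
s=snap('scene','scene9.png');o=ctrl.get_obs();print(o['tool_pos'],o['force'],o['moment'],o['opening'])
a=cv2.resize(s['image'][220:370,190:330,::-1],None,fx=4,fy=4,interpolation=2)
cv2.imwrite('pics/crop9.png',a)
```

```text
[ 0.51853518 -0.24997855  0.17896125] [ 0.49471944 -0.11497655 -3.07650422] [0.07258366 0.00530551 0.06738805] 0.01864474047478721
```

View pics/crop9.png

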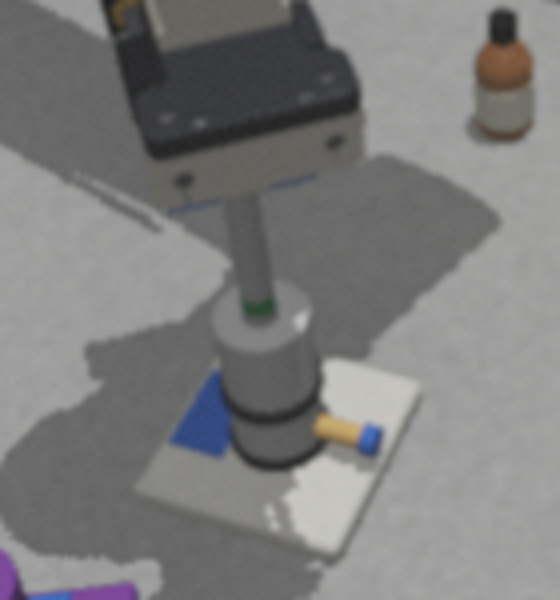

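The green band shows above the collar at crop (258,307), no red is visible and the dispenser is unmoved. I'll compare the band's rows with what the projection predicts for the lift.

Run:
```python
from h import *
s=pickle.load(open('pics/scene9.png.pkl','rb'));im=s['image'].astype(int)
c=(.518,-.2498); f=np.array([s['position'][0]-c[0],s['position'][1]-c[1]]);f/=np.linalg.norm(f)
g=(np.array(c)+.008*f)
for L in(38,42,46,50,54):
    print(L,'band top/bot',proj(s,(*g,.025+L/1e3+.05)).round(1),proj(s,(*g,.025+L/1e3+.04)).round(1))
print('collar at rod',proj(s,(*g,.105)).round(1))
for r in range(288,306): print(r,im[r,253:257].mean(0).round())
# dispenser motion vs first picture
a=pickle.load(open('pics/scene1.png.pkl','rb'))['image'];b=s['image']
t=cv2.cvtColor(a,7)[300:360,225:300];r=cv2.matchTemplate(cv2.cvtColor(b,7)[290:370,215:310],t,cv2.TM_CCOEFF_NORMED);print(cv2.minMaxLoc(r))
```

```text
38 band top/bot [253.9 298.7] [254.5 302.3]
42 band top/bot [253.6 297.3] [254.2 300.9]
46 band top/bot [253.4 295.8] [254.  299.5]
50 band top/bot [253.1 294.4] [253.7 298. ]
54 band top/bot [252.8 292.9] [253.5 296.6]
collar at rod [254.4 301.6]
288 [85. 85. 85.]
289 [86. 86. 86.]
290 [86. 86. 86.]
291 [85. 86. 85.]
292 [86. 87. 86.]
293 [85. 86. 85.]
294 [81. 86. 82.]
295 [66. 80. 68.]
296 [52. 74. 57.]
297 [46. 71. 51.]
298 [54. 74. 59.]
299 [74. 82. 76.]
300 [86. 88. 86.]
301 [100. 101. 101.]
302 [119. 119. 119.]
303 [128. 127. 128.]
304 [130. 130. 130.]
305 [130. 130. 130.]
(0.10301104187965393, 0.7939158082008362, (20, 20), (10, 10))
```

The band spans rows 295–299, with bare steel below it down to the collar. That means a lift of about 47 mm, and the dispenser has shifted 0 px. I'll hand it in.

Run:
```python
from h import *
print(ctrl.close_job())
```

```text
the job is handed in; nothing more can be done
None
```

I gripped the blue T-handle and drew the rod straight up 46 mm at about 1 cm/s. I handed the job in at about 11.5 s with the rod still held there; no verdict was reported.

- **Lift:** In the last scene picture the whole green band shows, with bare steel between it and the collar and no red. Its rows fit a lift of about 46–47 mm, which agrees with the arm's 46 mm.
- **Forces:** The wrist read about 2–3 N, close to the rod's own weight, with side force within noise. The grip was closed at an opening of about 19 mm. I can't measure the force on the barrel directly.
- **Dispenser:** It was in the same place as in the first picture (0 px shift) and stood flat. The orange dispenser, bottle and slide box were never approached, but I did not compare their positions afterwards.

The first two move calls were refused because rows need all four numbers, so they moved nothing. The camera calibration and the view of the fingers disagreed by about 0.6–0.8 mm across the bar. I trusted the fingers and corrected the tool by 1.1 mm in two nudges before closing.

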